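# Set the idler and hold the belt tensioner open

### The job

Get the belt tensioner ready for its belt: take the idler carrier by its grip tab, hook it over the rail near the rail's right end, move it along the rail until it is centred on the pointer, and let go of it so that it hangs there. Then push the bar of the sprung tensioner arm back towards the rail until its pin clicks past the pawl, and finish still holding it: keep the fingers pushing on the arm so that it stays pressed back clear of the pawl. Leave the other things on the bench where they are.

Things in the scene. Friction and masses are not known exactly. Their poses are not given: they have to be found in the camera images.
- tensioner: Belt tensioner, fixed on the bench; place and yaw vary. Dark steel base plate 320 mm in y, x from -55 to +50 mm, 12 mm thick. Origin on the bench surface, z up, +y left along the rail, +x to the back. From right: rail on two posts (16 mm thick, 148 mm tall), drive head with pulley at the left post (x 10 to 45, y 15 to 55, 97 mm tall), then the sprung arm at the left, with the pawl's post behind it.
- rail_hook_on (a point): Point on top of the rail, 95 mm right of the tensioner's origin, 145 mm above the bench: a good place to hook the carrier on. The rail is a round steel bar 10 mm thick along the tensioner's y at its x = 0, from y = -145 to +35 mm (post centres). Axes as the tensioner's.
- pointer: The mark: a steel cone on a 14 mm square foot, 28 mm tall, fixed on the base plate 42 mm in front of the rail; origin under its centre. Axes as the tensioner's. Its place along the rail varies, from y = -35 to -10 mm of the tensioner.
- carrier: Idler carrier, loose, about 0.25 kg, 151 mm tall, standing on its foot block in front of the rail; origin at the centre of its underside, z up. Block 36 (x) x 44 (y) x 30 mm, centred at x = 3, with a 28 mm roller on the -x side, out to x = -31. On top a black grip tab, 14 mm thick in y, 30 mm wide in x, z 106 to 151 mm, centred over the hook: grip it across y.
- carrier_hook (a point): Centre of the underside of the carrier's hook, 100 mm above its origin, axes as the carrier's; it rests on top of the rail when hung, x along the tensioner's x. The hook is a bent flat bar 6 mm thick, 30 mm wide in y, 20 mm open inside in x (stem in front at -x, lip behind); it is open below, and the lip's end is 36 mm below this point.
- tension_bar (a point): Centre of the round bar on the end of the sprung arm, 16 mm thick, 60 mm long along the tensioner's x (centre at x = -8 mm): push it from its left (+y) side towards -y. At rest it is at y = 137 mm, 186 mm above the bench. There is free room left of it and below it on that side; 25 mm below its centre is a good height for the fingertips.
- tension_pivot (a point): Point on the arm's turning axis, which lies along the tensioner's x, at y = 90 mm, 75 mm above the bench. The bar is 120 mm from the axis, and 195 mm above the bench when the arm is upright.
- tension_arm (a joint): Turn of the sprung arm, rad: 0 at rest (leaning 0.40 to the left), grows as the bar goes towards -y, upright at 0.40, end stop at 0.62. The spring pushes back with 5 N at the bar at first, 9 N near the end, a little more while the pin shoves the pawl aside (0.1 to 0.4). The click is at about 0.40; if let go, the arm rests on the pawl there. Held clear of the pawl means above 0.44.
- pawl (a joint): Shift of the sprung pawl slider behind the arm, m: 0 when in, up to about 0.009 while the arm's pin shoves it aside, back to 0 after the click. Not to be handled.
Not all that is in view belongs to the job. Several things look just like the carrier: the one meant starts nearest to the robot's base.

How it is judged:
On the way, in this order (a step that is already met when the one before it is completed fails the run):
1. the carrier is hooked over the rail, at least 30 mm right of the pointer (x of carrier_hook in the frame of tensioner between -0.012 and 0.012 m and z of carrier_hook in the frame of tensioner between 0.139 and 0.152 m and angle between carrier's own z axis and vertical below 0.25 rad and y of carrier_hook in the frame of pointer below -0.03 m), for 0.2 s.
2. the carrier hangs at the pointer, let go (x of carrier_hook in the frame of tensioner between -0.012 and 0.012 m and z of carrier_hook in the frame of tensioner between 0.139 and 0.152 m and angle between carrier's own z axis and vertical below 0.25 rad and y of carrier_hook in the frame of pointer between -0.01 and 0.01 m and contact force between the fingers and carrier below 0.1 N and value of joint tension_arm below 0.3 rad), for 0.2 s.
3. the arm is pushed past the click (value of joint tension_arm above 0.43 rad and value of joint pawl below 0.003 m), for 0.2 s.
At the end, for the whole second after the job is handed in: The carrier hangs at rest on the rail, let go, upright within 0.25 rad and centred on the pointer within 10 mm along the rail; the fingers press on the arm with more than 2 N and hold it beyond 0.44 rad, clear of the pawl, which is back in (under 3 mm) (x of carrier_hook in the frame of tensioner between -0.012 and 0.012 m and z of carrier_hook in the frame of tensioner between 0.139 and 0.152 m and angle between carrier's own z axis and vertical below 0.25 rad and y of carrier_hook in the frame of pointer between -0.01 and 0.01 m and contact force between the fingers and carrier below 0.1 N and contact force between carrier and tensioner above 0.5 N and linear speed of carrier below 0.03 m/s and value of joint tension_arm above 0.44 rad and value of joint pawl below 0.003 m and contact force between the fingers and tension_arm above 2 N); the arm keeps its last pose, push and grip.
It fails at once if a bystander is moved by more than 30 mm (distance of any of wax_tin, mini_clamp0, leather_pouch, wood_slice, scribe, sieve_block, glass_jar from where it was at the start of the episode above 0.03 m).
It fails at once if the carrier is toppled (angle between carrier's own z axis and vertical above 0.8 rad).
It also fails if it takes over 58 s, if anything falls off the work surface, if the arm or the gripper's body presses on something with over 40 N, if the wrist force passes 120 N, or if a joint passes its speed limit or range.

### The arm

A 7-joint arm with a two-finger parallel gripper is mounted at the origin on a cart in front of the work surface, level with it; the furniture and walls round the work are solid. World frame = base frame: x ahead of the robot, y to its left, z up, the work surface at z = 0. Lengths are in m, angles in rad, forces in N, time in s.
With the tool pointing down it reaches from about 0.4 to 0.85 m from the base axis. Payload 10.4 kg.
Tool frame: the origin (TCP) lies midway between the tips of the shut fingers; the grasp point (between the pads) lies 19 mm behind it (manip.pinch_z is the distance from the TCP to the grasp point, in m); y points along the fingers, x is the direction in which the jaws open and shut, and the axes are right-handed (so a half turn about y gives the same grasp; the last joint's range is limited). The gripper opens to 85 mm and grips with 20 to 120 N. Pads are 22 mm wide; open, the fingers measure 114 mm over their backs; the gripper's body (76 mm by 85 mm) begins 54 mm behind the grasp point. The pads swing forward as they close: fully open they stand 13 mm farther back than shut.
Start: joints at [1.215, 0.332, -0.065, 1.46, 0.022, 1.35, -0.088], TCP at [0.204, -0.591, 0.231] pointing down, gripper open.
Joint ranges: [-2.6, 2.6], [-0.5, 2.12], [-1.47, 1.34], [0.16, 2.42], [-1.27, 4.41], [0.06, 2.06], [-2.6, 2.6]. Speed limits (rad/s): [2.22, 2.22, 2.79, 2.79, 3.14, 3.14, 3.14].

### API

Orientations are given as a unit quaternion [x, y, z, w].
In Python, from workcell import manip gives the robot as it stands.
- The arm moves only by the shell command python3 -m pendant 'ROWS' [OPENING] [FORCE]. ROWS is a JSON object of lists of equal length, an entry for each row: "offset": the shift along the tool's x, y, z scaled (see below), a list of three; "turn": the turn, a rotation vector about the tool's x, y, z scaled (see below), a list of three. A call has 1 to 12 rows; each row is the pose to reach, as a shift and turn from the pose measured when the call began, along the tool's axes at that moment; what a row does not reach only later rows make up. The controller multiplies each number of a shift by 200 mm and each number of a turn by 45 degrees. A row lasts 1/8 s, in which the tool goes at most 62.5 mm and 10.7 degrees, less where a joint would pass 70% of its speed; a pose out of reach is approached as far as the arm can. A call with a number of a shift or a turn outside -1 to 1 is refused whole. A call with a gripper value outside its range is refused whole. OPENING is the opening in per cent of the stroke, from 0 (shut) to 100 (fully open), set as the call begins (- or left out, the last holds). The fingers move at their own pace and stop on an object; FORCE is the grip in N (left out, the last holds). Time passes only in rows, so rows that repeat a pose let the fingers close. It gives the time, the measured TCP pose, the force and the opening at its end, in the units of the state.
- manip.get_obs(): the state, without advancing time (a new reading comes with each control period).
- manip.camera(name): name is "scene" or "top"; returns (picture, depth): 400x640x3 uint8, red, green, blue; 400x640 float32, m along the optical axis (not along the pixel's ray), 0 where there is no reading.
- manip.camera_model(name): a dict with "intrinsics" (3x3 intrinsics, pixels), "k1" (the pictures are not rectified: a ray, as slopes to the right and down, at radius r is drawn at 1 + k1 r^2 times it, then the intrinsics apply), "R" (3x3) and "t" (3): a world point X has camera coordinates R X + t. Camera axes: x right, y down, z forward; pixel columns grow to the right and rows downward; lengths in m; the calibration is good to about 2 mm. A picture is of the moment at which its call begins. camera_model takes no time and is no camera call.
- manip.hand_in(): hands the job in, once; it reports no verdict.
The state is a dict: "clock": time; "joint_pos": joint angles; "joint_velocities": joint speeds; "tau": joint torques, N m; "position": TCP position; "ee_rot": TCP orientation; "ft_force": force on the tool from outside, world axes, zero at the start; "torque": the same for the moment, N m; "grip_width": opening from 0.0 (shut) to 1.0 (fully open).
Only numpy, scipy, OpenCV 4.12 (cv2) and the standard library are available. Lean on these libraries where they do the work, as an engineer would, in place of code of your own. Each camera call takes 0.05 s, during which the arm holds its last target. There are 200 camera calls.

## Working session

There is one attempt and no reset: what is moved stays moved. The work goes in short steps, Python scripts to look and compute and a shell command to move; the robot and the scene stay as the last step left them, time stands still between calls to the robot, and variables do not carry over. Pictures are saved under pics/ and viewed, about 8 in all and at most 12, crops included, and the job is handed in when it is done.

```bash
mkdir -p pics; cat > h.py <<'E'
import numpy as np, cv2
from scipy.spatial.transform import Rotation as Ro
from workcell import manip
def snap(n):
    p,d=manip.camera(n); np.savez('/tmp/'+n,p=p,d=d); return p,d
def cloud(n,d):
    m=manip.camera_model(n);K=np.array(m['intrinsics']);h,w=d.shape
    u,v=np.meshgrid(np.arange(w),np.arange(h))
    D=np.array([m['k1'],0,0,0,0.])
    xy=cv2.undistortPoints(np.stack([u,v],-1).reshape(-1,1,2).astype(float),K,D).reshape(h,w,2)
    c=np.dstack([xy*d[...,None],d]); 
    return (c-np.array(m['t']))@np.array(m['R'])   # R^T(c-t)
def proj(n,X):
    m=manip.camera_model(n)
    return cv2.projectPoints(np.atleast_2d(X).astype(float),cv2.Rodrigues(np.array(m['R']))[0],np.array(m['t'],float),np.array(m['intrinsics']),np.array([m['k1'],0,0,0,0.]))[0].reshape(-1,2)
E
python3 - <<'E'
from h import *
for n in ('scene','top'):
    p,d=snap(n); cv2.imwrite(f'pics/{n}0.png',p[...,::-1]); m=manip.camera_model(n)
    print(n,-np.array(m['R']).T@m['t'],np.array(m['intrinsics'])[0,0],m['k1'],(d>0).mean())
o=manip.get_obs();print(o)
print(Ro.from_quat(o['ee_rot']).as_matrix().round(3))
E
```

```text
scene [-0.22213128  0.7500735   0.89146067] 513.7820527387407 -0.023641892042043443 0.96928125
top [0.39831746 0.25922492 0.98700861] 366.569583597982 -0.0523156725162385 0.99599609375
{'clock': 0.1, 'joint_pos': array([ 1.21539343,  0.33280006, -0.06472626,  1.46087031,  0.02161171,
        1.34990076, -0.08852009]), 'joint_velocities': array([-0.00049337, -0.00084383, -0.0006608 , -0.00235224,  0.00026983,
       -0.00053205, -0.00070024]), 'tau': array([ 1.85119701e-03, -6.26746559e+01,  4.97171679e-02, -3.92426884e+01,
        1.65187876e-02,  7.06433610e-03, -4.59238868e-05]), 'position': array([ 0.20407936, -0.59038007,  0.23059475]), 'ee_rot': array([-0.57567126,  0.41064998, -0.40988702,  0.57616128]), 'ft_force': array([ 0.21657453, -0.48401319,  0.38032131]), 'torque': array([-0.01774697, -0.01795419, -0.0198993 ]), 'grip_width': 1.0012624716107725}
[[ 0.327 -0.     0.945]
 [-0.945  0.001  0.327]
 [-0.001 -1.    -0.   ]]
```

View pics/scene0.png

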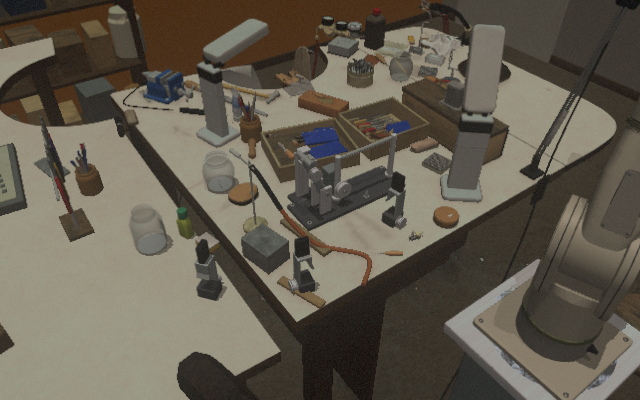

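View pics/top0.png

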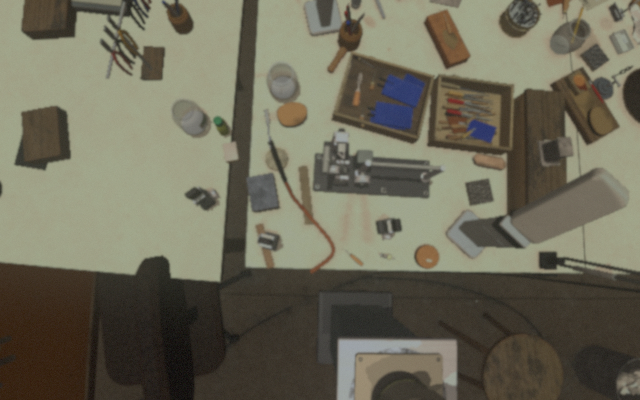

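The scene picture shows three carrier look-alikes, A at (398,200), B at (303,265) and C at (207,270). In the top picture they are at (389,226), (268,240) and (203,197). The tensioner is at about (343,180) in scene and (375,170) in top, and the base is at about (400,390) in top. A looks nearest to the base. Next I'll check the distances and take a close crop.

```bash
python3 - <<'E'
from h import *
T=np.load('/tmp/top.npz');S=np.load('/tmp/scene.npz')
Ct=cloud('top',T['d']);Cs=cloud('scene',S['d'])
for n,uv in (('A',(389,226)),('B',(268,240)),('C',(203,197))):
    u,v=uv; r=Ct[v-14:v+15,u-16:u+17].reshape(-1,3); q=r[r[:,2]>.09]; print(n,q.mean(0).round(3),len(q),np.hypot(*q.mean(0)[:2]).round(3),r[:,2].max())
np.save('/tmp/Ct',Ct);np.save('/tmp/Cs',Cs)
# tensioner heights
a=Ct[125:200,310:445].reshape(-1,3)
b=a[(a[:,2]>.006)&(a[:,2]<.02)]
r=cv2.minAreaRect(b[:,:2].astype(np.float32)*1000);print('plate',r)
c1=cv2.resize(S['p'][125:225,275:415],None,fx=5,fy=5,interpolation=2)[...,::-1]
c2=cv2.resize(T['p'][120:240,305:445],None,fx=5,fy=5,interpolation=2)[...,::-1]
cv2.imwrite('pics/c1.png',c1);cv2.imwrite('pics/c2.png',c2)
E
```

```text
A [0.442 0.052 0.137] 194 0.445 0.9870086054986268
B [0.399 0.348 0.136] 173 0.529 0.9870086054986268
C [0.502 0.516 0.134] 218 0.719 0.9870086054986268
plate ((625.4197998046875, 63.90476989746094), (205.2073516845703, 376.1312255859375), 2.702785015106201)
```

View pics/c1.png

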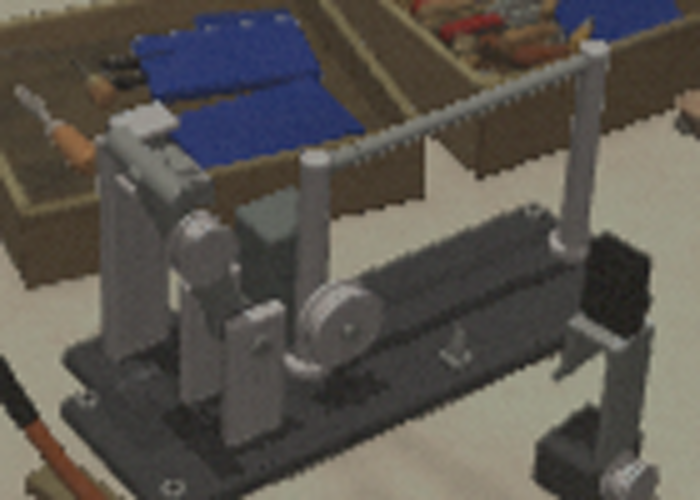

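View pics/c2.png

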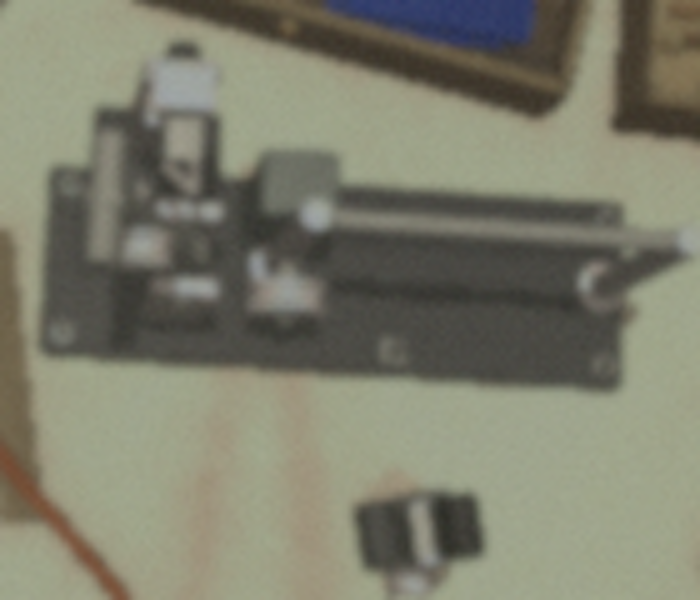

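Candidate A is nearest to the base at 0.445 m (B 0.53, C 0.72). The scene crop shows its black tab at (615,285), its hook lip at (575,350) and its roller at (630,480), which faces the robot. The pointer is at (457,330) in the scene crop and (393,350) in the top crop. The rail's post tops are at (315,158) and (594,47) in the scene crop, and at (317,215) and (690,240) in the top crop. Now I'll measure these points.

```bash
cat >> h.py <<'E'
def ray(n,uv):
    m=manip.camera_model(n);R=np.array(m['R']);t=np.array(m['t'])
    x=cv2.undistortPoints(np.array([[uv]],float),np.array(m['intrinsics']),np.array([m['k1'],0,0,0,0.])).ravel()
    return -R.T@t, R.T@np.array([*x,1])
def onz(n,uv,z):
    o,v=ray(n,uv); return o+v*(z-o[2])/v[2]
E
python3 - <<'E'
from h import *
Ct=np.load('/tmp/Ct.npy');Cs=np.load('/tmp/Cs.npy')
t=lambda a,b:((a+.5)/5-.5+305,(b+.5)/5-.5+120)
s=lambda a,b:((a+.5)/5-.5+275,(b+.5)/5-.5+125)
for n,T,S,z in (('Lpost',(317,215),(315,157),.148),('Rpost',(690,240),(594,47),.148),('ptr',(393,350),(457,328),.03)):
    print(n,onz('top',t(*T),z).round(4),onz('scene',s(*S),z).round(4))
C=[onz('top',t(*c),.012)[:2] for c in ((52,170),(622,203),(620,388),(42,352))]
print('corners',np.round(C,4),np.mean(C,0))
for n,C in (('top',Ct),('scene',Cs)):
    q=C.reshape(-1,3);q=q[(q[:,2]>.125)&(q[:,2]<.155)&(np.abs(q[:,0]-.6)<.05)&(q[:,1]>-.085)&(q[:,1]<.055)]
    f=np.polyfit(q[:,1],q[:,0],1);print(n,'rail',len(q),f,'x at y=0',np.std(q[:,0]-np.polyval(f,q[:,1])),q[:,2].mean())
    q=C.reshape(-1,3);q=q[(np.hypot(q[:,0]-.44,q[:,1]-.05)<.05)&(q[:,2]>.112)&(q[:,2]<.16)]
    r=q[q[:,2]>.14];print(n,'tab',len(q),q.min(0).round(3),q.max(0).round(3),r.mean(0).round(4),cv2.minAreaRect((r[:,:2]*1000).astype(np.float32)))
E
```

```text
Lpost [0.5882 0.1149 0.148 ] [0.5879 0.1101 0.148 ]
Rpost [ 0.5826 -0.0641  0.148 ] [ 0.5824 -0.0691  0.148 ]
ptr [0.543  0.0532 0.03  ] [0.551  0.0398 0.03  ]
corners [[ 0.6389  0.2369]
 [ 0.632  -0.0784]
 [ 0.5288 -0.076 ]
 [ 0.5386  0.2396]] [0.58458144 0.08052349]
top rail 245 [0.03375102 0.58429195] x at y=0 0.0032097044486135034 0.14248579729551447
top tab 123 [0.43  0.037 0.113] [0.458 0.053 0.152] [0.4433 0.0452 0.1481] ((443.6398620605469, 44.61065673828125), (28.765399932861328, 14.01720142364502), 7.705234527587891)
scene rail 201 [0.03886983 0.58260891] x at y=0 0.0029887755221949127 0.14186356545776482
scene tab 200 [0.427 0.029 0.112] [0.459 0.049 0.153] [0.4419 0.0412 0.1478] ((442.7220764160156, 39.63029861450195), (29.884706497192383, 17.27791404724121), 5.077949047088623)
```

```bash
python3 - <<'E'
from h import *
for n in ('Ct','Cs'):
    q=np.load(f'/tmp/{n}.npy').reshape(-1,3)
    for lo in (0.02,.1,.2,.3,.4,.5):
        for y0 in np.arange(-.7,0.0,.1):
            r=q[(q[:,2]>lo)&(q[:,2]<lo+.1)&(q[:,1]>y0)&(q[:,1]<y0+.1)&(q[:,0]>-.1)&(q[:,0]<.8)]
            if len(r)>8: print(n,lo,round(y0,1),len(r),'x',r[:,0].min().round(2),r[:,0].max().round(2))
E
```

```text
Ct 0.02 -0.7 168 x 0.73 0.8
Ct 0.02 -0.6 819 x 0.7 0.8
Ct 0.02 -0.5 532 x 0.31 0.8
Ct 0.02 -0.4 4879 x 0.31 0.8
Ct 0.02 -0.3 1320 x 0.4 0.8
Ct 0.02 -0.2 1700 x 0.37 0.8
Ct 0.02 -0.1 1853 x 0.05 0.8
Ct 0.1 -0.5 676 x 0.31 0.8
Ct 0.1 -0.4 3863 x 0.31 0.8
Ct 0.1 -0.3 105 x 0.4 0.56
Ct 0.1 -0.2 540 x 0.41 0.47
Ct 0.1 -0.1 396 x 0.06 0.59
Ct 0.2 -0.5 370 x 0.31 0.36
Ct 0.2 -0.3 497 x 0.4 0.45
Ct 0.2 -0.2 1067 x 0.41 0.49
Ct 0.2 -0.1 40 x 0.08 0.09
Ct 0.3 -0.3 2300 x 0.42 0.53
Ct 0.3 -0.2 365 x 0.45 0.5
Ct 0.4 -0.3 1187 x 0.46 0.54
Cs 0.02 -0.5 454 x 0.31 0.8
Cs 0.02 -0.4 2630 x 0.31 0.8
Cs 0.02 -0.3 1208 x 0.4 0.8
Cs 0.02 -0.2 1327 x 0.36 0.8
Cs 0.02 -0.1 1443 x -0.09 0.8
Cs 0.1 -0.5 488 x 0.31 0.8
Cs 0.1 -0.4 1589 x 0.31 0.8
Cs 0.1 -0.3 319 x 0.4 0.42
Cs 0.1 -0.2 756 x 0.41 0.47
Cs 0.1 -0.1 185 x -0.07 0.59
Cs 0.2 -0.5 383 x 0.31 0.36
Cs 0.2 -0.3 610 x 0.39 0.49
Cs 0.2 -0.2 792 x 0.41 0.49
Cs 0.3 -0.5 395 x 0.31 0.35
Cs 0.3 -0.3 1545 x 0.42 0.53
Cs 0.3 -0.2 139 x 0.45 0.49
Cs 0.3 -0.1 100 x -0.05 0.07
Cs 0.4 -0.5 464 x 0.29 0.33
Cs 0.4 -0.3 484 x 0.46 0.53
Cs 0.4 -0.1 1093 x -0.01 0.06
Cs 0.5 -0.5 47 x 0.29 0.31
Cs 0.5 -0.1 10 x 0.05 0.06
```

```bash
python3 - <<'E'
from h import *
q=np.vstack([np.load(f'/tmp/{n}.npy').reshape(-1,3) for n in ('Ct','Cs')])
q=q[(q[:,0]>.1)&(q[:,0]<.56)&(q[:,1]>-.75)&(q[:,1]<-.05)&(q[:,2]<.75)]
for lo in np.arange(.03,.7,.06):
    r=q[(q[:,2]>lo)&(q[:,2]<lo+.06)]
    k=np.round(r[:,:2]/.05).astype(int); u,c=np.unique(k,axis=0,return_counts=True)
    print(round(lo,2),[(round(a*.05,2),round(b*.05,2)) for (a,b),n in zip(u,c) if n>5])
o=manip.get_obs();J=o['joint_pos'];print(J)
E
python3 -c "
from workcell import manip;print([x for x in dir(manip) if x[0]!='_'])"
```

```text
0.03 [(np.float64(0.3), np.float64(-0.4)), (np.float64(0.35), np.float64(-0.45)), (np.float64(0.35), np.float64(-0.4)), (np.float64(0.4), np.float64(-0.2)), (np.float64(0.45), np.float64(-0.4)), (np.float64(0.45), np.float64(-0.35)), (np.float64(0.45), np.float64(-0.2)), (np.float64(0.45), np.float64(-0.15)), (np.float64(0.5), np.float64(-0.3)), (np.float64(0.55), np.float64(-0.3))]
0.09 [(np.float64(0.3), np.float64(-0.4)), (np.float64(0.35), np.float64(-0.45)), (np.float64(0.35), np.float64(-0.4)), (np.float64(0.4), np.float64(-0.2)), (np.float64(0.45), np.float64(-0.4)), (np.float64(0.45), np.float64(-0.35)), (np.float64(0.45), np.float64(-0.2)), (np.float64(0.45), np.float64(-0.15)), (np.float64(0.5), np.float64(-0.4)), (np.float64(0.5), np.float64(-0.35)), (np.float64(0.5), np.float64(-0.3)), (np.float64(0.55), np.float64(-0.4)), (np.float64(0.55), np.float64(-0.35)), (np.float64(0.55), np.float64(-0.3))]
0.15 [(np.float64(0.3), np.float64(-0.4)), (np.float64(0.35), np.float64(-0.45)), (np.float64(0.35), np.float64(-0.4)), (np.float64(0.4), np.float64(-0.2)), (np.float64(0.45), 
[... 1027 characters left out ...]
.5)), (np.float64(0.3), np.float64(-0.45)), (np.float64(0.35), np.float64(-0.5)), (np.float64(0.35), np.float64(-0.45)), (np.float64(0.45), np.float64(-0.3)), (np.float64(0.45), np.float64(-0.25)), (np.float64(0.5), np.float64(-0.3)), (np.float64(0.5), np.float64(-0.25)), (np.float64(0.5), np.float64(-0.2)), (np.float64(0.55), np.float64(-0.25))]
0.45 [(np.float64(0.3), np.float64(-0.5)), (np.float64(0.3), np.float64(-0.45)), (np.float64(0.35), np.float64(-0.5)), (np.float64(0.35), np.float64(-0.45))]
0.51 []
0.57 []
0.63 []
0.69 []
[ 1.21539343  0.33280006 -0.06472626  1.46087031  0.02161171  1.34990076
 -0.08852009]
['MotionError', 'camera', 'camera_model', 'get_obs', 'hand_in', 'pinch_z']
```

```bash
cat > to.py <<'E'
import sys
from h import *
# usage: to.py x y z jawdeg  -> offset/turn from current pose (jaw axis angle in world, tool pointing down)
x,y,z,a=map(float,sys.argv[1:5]); o=manip.get_obs(); R=Ro.from_quat(o['ee_rot']); p=np.array(o['position'])
c,s=np.cos(np.radians(a)),np.sin(np.radians(a))
G=Ro.from_matrix(np.array([[c,s*-1*-1*0,-s],[s,0,c],[0,-1,0]]))
print('pos',p.round(4),'jaw',np.degrees(np.arctan2(*R.as_matrix()[1::-1,0])).round(1),'F',np.round(o['ft_force'],1),'t',o['clock'],'w',round(o['grip_width'],3))
print('offset',(R.inv().apply(np.array([x,y,z])-p)/.2).round(3),'turn',((R.inv()*G).as_rotvec()/np.radians(45)).round(3))
E
python3 to.py .145 -.40 .38 -70.9
```

```text
pos [ 0.2041 -0.5904  0.2306] jaw -70.9 F [ 0.2 -0.5  0.4] t 0.1 w 1.001
offset [-0.997 -0.746  0.032] turn [ 0.    -0.001 -0.002]
```

```bash
python3 -m pendant '{"offset":[[-0.25,-0.19,0],[-0.5,-0.4,0],[-0.75,-0.6,0],[-0.97,-0.75,0.03],[-0.97,-0.75,0.03]],"turn":[[0,0,0],[0,0,0],[0,0,0],[0,0,0],[0,0,0]]}'; python3 to.py .27 -.27 .38 -76
```

```text
clock: 0.72
position: [0.1464, -0.404, 0.3843]
ee_rot: [0.577, -0.409, 0.412, -0.575]
ft_force: [-0.4, 0.3, -0.0]
grip_width: 0.999
pos [ 0.1464 -0.404   0.3843] jaw -70.9 F [-0.4  0.3 -0. ] t 0.725 w 0.999
offset [-0.431  0.019  0.803] turn [-0.     0.114  0.006]
```

```bash
python3 -m pendant '{"offset":[[-0.15,0,0.25],[-0.3,0,0.5],[-0.43,0.02,0.8],[-0.43,0.02,0.8]],"turn":[[0,0,0],[0,0.05,0],[0,0.11,0],[0,0.11,0]]}' >/dev/null; python3 to.py .35 -.1 .36 -82
```

```text
pos [ 0.2722 -0.2677  0.3789] jaw -75.5 F [-0.5 -0.3  0.9] t 1.225 w 0.999
offset [-0.715  0.092  0.586] turn [-0.     0.145  0.005]
```

```bash
python3 -m pendant '{"offset":[[-0.24,0.03,0.2],[-0.48,0.06,0.4],[-0.71,0.09,0.59],[-0.71,0.09,0.59]],"turn":[[0,0.05,0],[0,0.1,0],[0,0.145,0],[0,0.145,0]]}' >/dev/null; python3 to.py .443 .042 .22 -83.5
```

```text
pos [ 0.3521 -0.0977  0.3597] jaw -81.7 F [ 0.3 -1.   0.1] t 1.725 w 1.002
offset [-0.628  0.696  0.551] turn [0.    0.04  0.005]
```

```bash
python3 -m pendant '{"offset":[[-0.25,0.1,0.2],[-0.5,0.3,0.4],[-0.63,0.5,0.55],[-0.63,0.7,0.55],[-0.63,0.7,0.55]],"turn":[[0,0,0],[0,0.02,0],[0,0.04,0],[0,0.04,0],[0,0.04,0]]}' >/dev/null; python3 to.py .443 .042 .115 -83.5
python3 - <<'E'
from h import *
p,d=snap('scene'); u,v=proj('scene',[.443,.042,.15])[0].astype(int); print(u,v)
c=cv2.resize(p[v-65:v+65,u-80:u+80],None,fx=4,fy=4,interpolation=2)[...,::-1];cv2.imwrite('pics/c3.png',c)
E
```

```text
pos [0.441  0.0416 0.2164] jaw -83.5 F [-0.4 -0.2  0.7] t 2.35 w 1.0
offset [-0.001  0.507  0.013] turn [ 0.008  0.001 -0.   ]
397 175
```

View pics/c3.png

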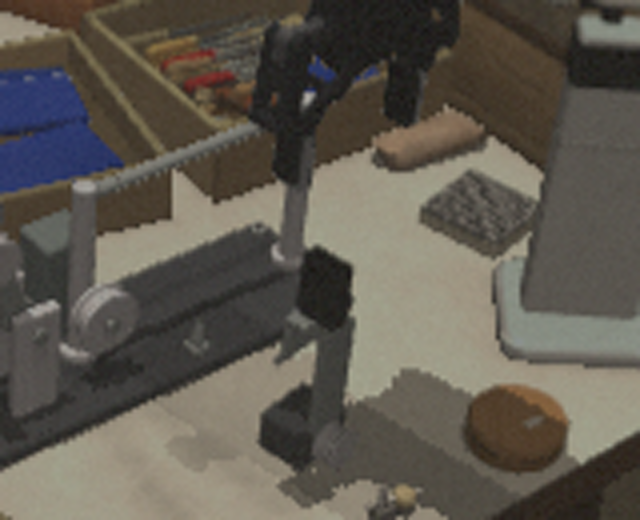

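The crop shows the open fingers at (288,150) and (402,110), straddling the tab at (327,285), with the lip on the rail side. I'll go down and grip.

```bash
python3 -m pendant '{"offset":[[0,0.25,0],[0,0.4,0.01],[0,0.51,0.01],[0,0.51,0.01]],"turn":[[0,0,0],[0,0,0],[0,0,0],[0,0,0]]}'; python3 -m pendant '{"offset":[[0,0,0],[0,0,0],[0,0,0],[0,0,0],[0,0,0],[0,0,0]],"turn":[[0,0,0],[0,0,0],[0,0,0],[0,0,0],[0,0,0],[0,0,0]]}' 0 40;  python3 to.py .443 .042 .215 -83.5
```

```text
clock: 2.9
position: [0.444, 0.0398, 0.117]
ee_rot: [0.528, -0.472, 0.471, -0.526]
ft_force: [0.6, 0.9, -0.4]
grip_width: 1.002
clock: 3.65
position: [0.4443, 0.0398, 0.1174]
ee_rot: [0.528, -0.472, 0.471, -0.526]
ft_force: [0.5, 1.1, 5.1]
grip_width: 0.155
pos [0.4443 0.0398 0.1174] jaw -83.6 F [0.5 1.1 5.1] t 3.65 w 0.155
offset [-0.011 -0.488 -0.007] turn [ 0.004 -0.003  0.002]
```

Grip width is 13.2 mm against a 14 mm tab, so it is held. The block sits under the hook, so the rail has to enter the throat between the block top (30 mm) and the lip end (64 mm). I'll carry with the origin at z≈0.093 (TCP 0.2105), then lower.

```bash
python3 -m pendant '{"offset":[[0,-0.15,0],[0,-0.3,0],[0,-0.46,0],[0,-0.46,0]],"turn":[[0,0,0],[0,0,0],[0,0,0],[0,0,0]]}'; python3 to.py .52 -.017 .2105 -92
```

```text
clock: 4.15
position: [0.4454, 0.04, 0.2107]
ee_rot: [0.528, -0.471, 0.472, -0.526]
ft_force: [0.2, -0.4, -3.2]
grip_width: 0.153
pos [0.4454 0.04   0.2107] jaw -83.6 F [ 0.2 -0.4 -3.2] t 4.15 w 0.153
offset [0.324 0.001 0.339] turn [0.001 0.186 0.004]
```

```bash
python3 -m pendant '{"offset":[[0.1,0,0.1],[0.2,0,0.2],[0.324,0,0.339],[0.324,0,0.339],[0.324,0,0.339]],"turn":[[0,0.06,0],[0,0.12,0],[0,0.186,0],[0,0.186,0],[0,0.186,0]]}'; python3 to.py .584 -.017 .2105 -92
python3 - <<'E'
from h import *
ims=[]
for n,X,f in (('scene',[.55,-.01,.14],4),('top',[.55,-.01,.14],4)):
    p,d=snap(n); u,v=proj(n,X)[0].astype(int); print(n,u-50,v-60)
    ims.append(cv2.resize(p[v-60:v+60,u-50:u+50],None,fx=4,fy=4,interpolation=2)[...,::-1])
cv2.imwrite('pics/c4.png',np.hstack(ims))
E
```

```text
clock: 4.78
position: [0.5191, -0.0162, 0.2094]
ee_rot: [-0.493, 0.509, -0.508, 0.49]
ft_force: [-0.7, 1.3, -1.9]
grip_width: 0.159
pos [ 0.5191 -0.0162  0.2094] jaw -91.9 F [-0.7  1.3 -1.9] t 4.775 w 0.159
offset [-0.007 -0.007  0.324] turn [0.004 0.001 0.002]
scene 334 89
top 369 120
```

View pics/c4.png

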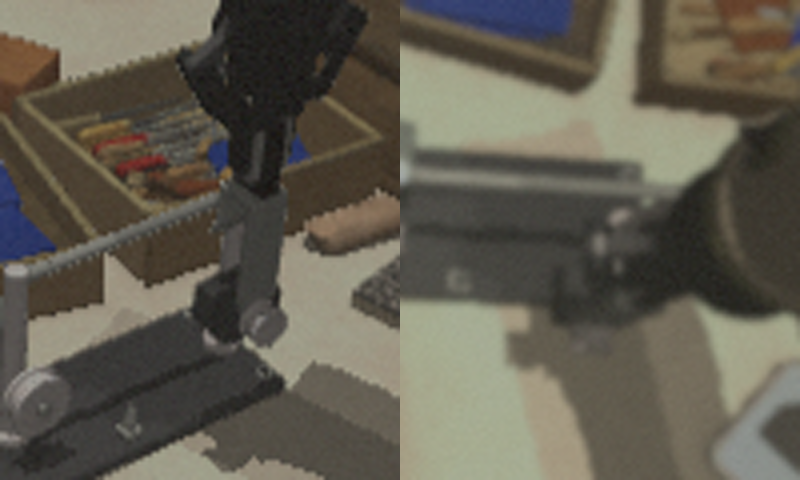

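The picture shows the carrier upright in the grip, with the lip at (222,205) and the roller at (265,323), in front of the rail and level with its throat. I'll move in gently.

```bash
python3 -m pendant '{"offset":[[0,0,0.08],[0,0,0.16],[0,0,0.24],[-0.005,0,0.324],[-0.005,0,0.324],[-0.005,0,0.324]],"turn":[[0,0,0],[0,0,0],[0,0,0],[0,0,0],[0,0,0],[0,0,0]]}'; python3 to.py .584 -.017 .165 -92
```

```text
clock: 5.62
position: [0.5833, -0.017, 0.2101]
ee_rot: [0.493, -0.508, 0.509, -0.49]
ft_force: [0.9, 0.3, -2.0]
grip_width: 0.16
pos [ 0.5833 -0.017   0.2101] jaw -91.9 F [ 0.9  0.3 -2. ] t 5.625 w 0.16
offset [-0.001  0.226  0.004] turn [0.002 0.003 0.004]
```

```bash
python3 -m pendant '{"offset":[[0,0.05,0.004],[0,0.1,0.004],[0,0.15,0.004],[0,0.2,0.004],[0,0.2,0.004]],"turn":[[0,0,0],[0,0,0],[0,0,0],[0,0,0],[0,0,0]]}'; python3 to.py .584 -.017 .163 -92
python3 - <<'E'
from h import *
p,d=snap('scene'); u,v=350,90
cv2.imwrite('pics/c5.png',cv2.resize(p[v:v+100,u:u+100],None,fx=6,fy=6,interpolation=2)[...,::-1])
E
```

```text
clock: 6.25
position: [0.5835, -0.0173, 0.1691]
ee_rot: [-0.493, 0.508, -0.508, 0.49]
ft_force: [-0.3, -0.1, -2.6]
grip_width: 0.159
pos [ 0.5835 -0.0173  0.1691] jaw -91.9 F [-0.3 -0.1 -2.6] t 6.25 w 0.159
offset [-0.001  0.03   0.003] turn [0.004 0.003 0.004]
```

View pics/c5.png

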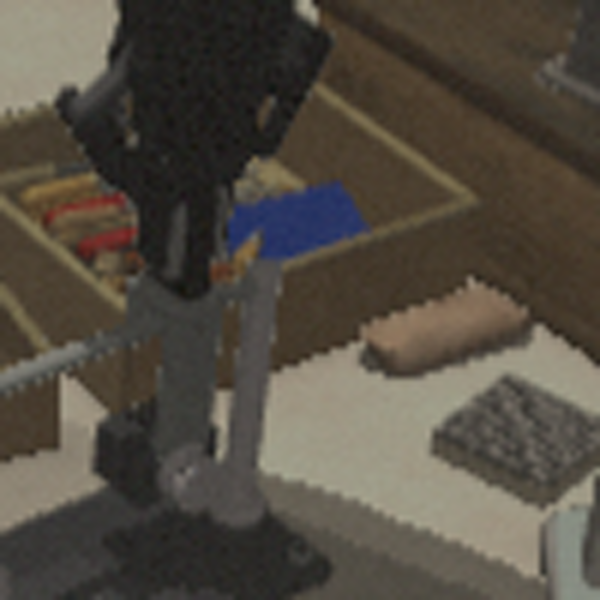

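The rail runs into the hook at (130,330), between the stem and the lip, with no contact force. I'll lower the last few mm.

```bash
python3 -m pendant '{"offset":[[0,0.015,0],[0,0.025,0],[0,0.03,0],[0,0.03,0],[0,0.03,0]],"turn":[[0,0,0],[0,0,0],[0,0,0],[0,0,0],[0,0,0]]}'; python3 to.py .5858 .0475 .164 -92
```

```text
clock: 6.92
position: [0.5839, -0.0171, 0.1639]
ee_rot: [0.493, -0.508, 0.508, -0.49]
ft_force: [-0.8, 0.9, -1.6]
grip_width: 0.155
pos [ 0.5839 -0.0171  0.1639] jaw -91.9 F [-0.8  0.9 -1.6] t 6.925 w 0.155
offset [-0.323 -0.002 -0.001] turn [0.003 0.003 0.004]
```

```bash
python3 -m pendant '{"offset":[[-0.06,0,0],[-0.12,0,0],[-0.18,0,0],[-0.24,0,0],[-0.3,0,0],[-0.323,0,0],[-0.323,0,0],[-0.323,0,0]],"turn":[[0,0,0],[0,0,0],[0,0,0],[0,0,0],[0,0,0],[0,0,0],[0,0,0],[0,0,0]]}'; python3 to.py .5858 .0475 .1624 -92
python3 - <<'E'
from h import *
ims=[]
for n,X in (('scene',[.55,.05,.06]),('top',[.55,.05,.06])):
    p,d=snap(n); u,v=proj(n,X)[0].astype(int); print(n,u-32,v-32)
    ims.append(cv2.resize(p[v-32:v+32,u-32:u+32],None,fx=6,fy=6,interpolation=2)[...,::-1])
cv2.imwrite('pics/c6.png',np.hstack(ims))
E
```

```text
clock: 7.92
position: [0.5861, 0.0468, 0.1636]
ee_rot: [0.493, -0.508, 0.509, -0.49]
ft_force: [-0.1, 0.4, -2.5]
grip_width: 0.156
pos [0.5861 0.0468 0.1636] jaw -91.9 F [-0.1  0.4 -2.5] t 7.925 w 0.156
offset [-0.003  0.006 -0.001] turn [0.003 0.002 0.004]
scene 331 150
top 354 153
```

View pics/c6.png

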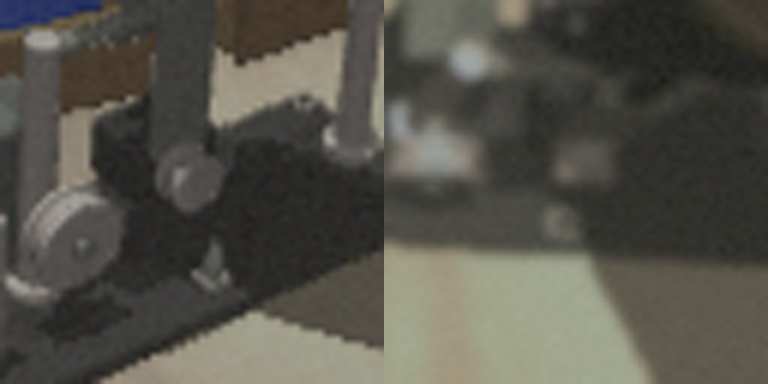

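```bash
python3 - <<'E'
from h import *
o=manip.get_obs()['position']
f=lambda n,u,v,z:onz(n,(u,v),z).round(4)
t=lambda a,b:((a+.5)/6-.5+354,(b+.5)/6-.5+153)
s=lambda a,b:((a+.5)/6-.5+331,(b+.5)/6-.5+150)
print('top roller',f('top',*t(201,163),.0665),'ptr',f('top',*t(177,223),.016))
c,v=ray('scene',s(195,180)); k=(.5861-.001-.031-c[0])/v[0]; print('scene roller face',(c+k*v).round(4))
print('ptr tip',f('scene',*s(211,238),.040),'foot',f('scene',*s(212,276),.014),'TCP',o.round(4))
E
```

```text
top roller [0.5634 0.0511 0.0665] ptr [0.5447 0.0505 0.016 ]
scene roller face [0.5541 0.0503 0.0684]
ptr tip [0.5454 0.0461 0.04  ] foot [0.5482 0.0411 0.014 ] TCP [0.5861 0.0468 0.1636]
```

```bash
python3 -m pendant '{"offset":[[0.008,0.004,0],[0.008,0.008,0],[0.008,0.012,0],[0.008,0.012,0],[0.008,0.012,0]],"turn":[[0,0,0],[0,0,0],[0,0,0],[0,0,0],[0,0,0]]}'; python3 -m pendant '{"offset":[[0,0,0],[0,0,0],[0,0,0],[0,0,0]],"turn":[[0,0,0],[0,0,0],[0,0,0],[0,0,0]]}' 60;  python3 to.py .586 .046 .26 -92
```

```text
clock: 8.65
position: [0.5862, 0.0445, 0.1623]
ee_rot: [0.493, -0.508, 0.509, -0.49]
ft_force: [-3.7, -3.7, 8.3]
grip_width: 0.159
clock: 9.15
position: [0.5862, 0.0446, 0.1622]
ee_rot: [0.493, -0.508, 0.509, -0.49]
ft_force: [-1.0, -0.0, -0.4]
grip_width: 0.605
pos [0.5862 0.0446 0.1622] jaw -92.0 F [-1.  -0.  -0.4] t 9.15 w 0.605
offset [-0.005 -0.489 -0.002] turn [0.002 0.001 0.006]
```

```bash
python3 -m pendant '{"offset":[[0,-0.1,0],[0,-0.25,0],[0,-0.5,0],[0,-0.75,0],[0,-0.75,0]],"turn":[[0,0,0],[0,0,0],[0,0,0],[0,0,0],[0,0,0]]}' ; python3 to.py .583 .285 .312 -92
python3 - <<'E'
from h import *
ims=[]
for n,X in (('scene',[.57,.1,.13]),):
    p,d=snap(n); u,v=proj(n,X)[0].astype(int); print(n,u-60,v-50)
    ims.append(cv2.resize(p[v-50:v+50,u-60:u+60],None,fx=6,fy=6,interpolation=2)[...,::-1])
cv2.imwrite('pics/c7.png',np.hstack(ims))
print('bar',onz('top',((107.5)/5-.5+305,190.5/5-.5+120),.190).round(3))
q=np.vstack([np.load(f'/tmp/{n}.npy').reshape(-1,3) for n in ('Ct','Cs')])
q=q[(q[:,2]>.05)&(q[:,1]>.19)&(q[:,1]<.34)&(q[:,0]>.52)&(q[:,0]<.65)]
for y0 in np.arange(.19,.34,.01):
    r=q[(q[:,1]>=y0)&(q[:,1]<y0+.01)]
    if len(r): print(y0.round(2),len(r),r.min(0).round(3),r.max(0).round(3))
E
```

```text
clock: 9.78
position: [0.5878, 0.0465, 0.3175]
ee_rot: [0.491, -0.506, 0.511, -0.492]
ft_force: [-0.3, -0.4, -0.3]
grip_width: 0.601
pos [0.5878 0.0465 0.3175] jaw -91.9 F [-0.3 -0.4 -0.3] t 9.775 w 0.601
offset [-1.191  0.023 -0.065] turn [-0.007  0.001  0.004]
scene 284 114
bar [0.587 0.216 0.19 ]
0.19 214 [0.559 0.19  0.05 ] [0.65  0.2   0.183]
0.2 173 [0.552 0.2   0.129] [0.613 0.21  0.196]
0.21 244 [0.55  0.21  0.161] [0.615 0.22  0.196]
0.22 79 [0.554 0.22  0.182] [0.613 0.227 0.194]
0.28 1 [0.523 0.289 0.078] [0.523 0.289 0.078]
0.29 40 [0.52  0.291 0.071] [0.541 0.3   0.101]
0.3 120 [0.522 0.3   0.078] [0.56  0.31  0.136]
0.31 160 [0.532 0.31  0.093] [0.587 0.32  0.171]
0.32 180 [0.552 0.32  0.119] [0.615 0.33  0.201]
0.33 317 [0.521 0.33  0.051] [0.648 0.34  0.211]
```

View pics/c7.png

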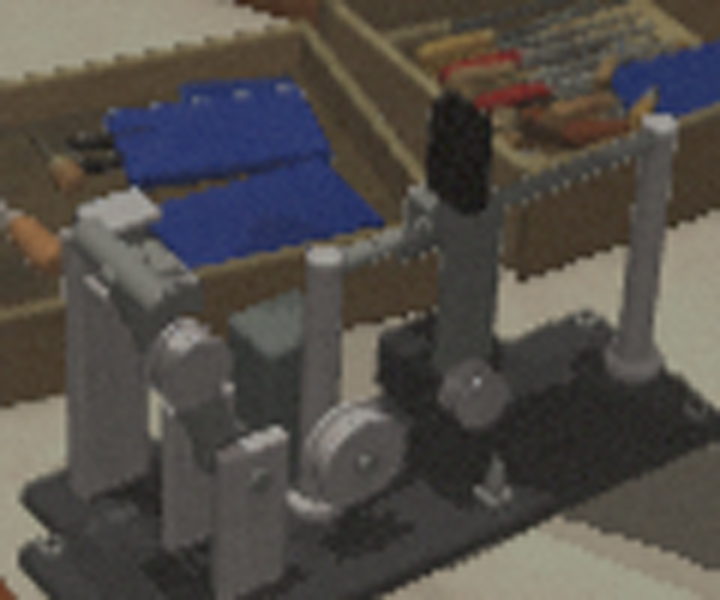

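The crop shows the carrier hanging upright on the rail by its hook. The roller at (475,395) is in line with the pointer tip at (492,455), and the tensioner arm's bar at (140,265) is at rest. Depth also shows a thin stick leaning at y≈0.29–0.34, so I'll go down close to the bar at y≈0.254.

```bash
python3 -m pendant '{"offset":[[-0.25,0,-0.01],[-0.5,0,-0.02],[-0.75,0,-0.04],[-0.98,0,-0.06],[-0.98,0,-0.06],[-0.98,0,-0.06]],"turn":[[0,0,0],[0,0,0],[0,0,0],[0,0,0],[0,0,0],[0,0,0]]}' 0 60 ; python3 to.py .584 .254 .161 -92
```

```text
clock: 10.58
position: [0.5818, 0.2417, 0.3137]
ee_rot: [0.492, -0.507, 0.51, -0.491]
ft_force: [0.1, -1.6, -0.3]
grip_width: -0.005
pos [0.5818 0.2417 0.3137] jaw -92.0 F [ 0.1 -1.6 -0.3] t 10.575 w -0.005
offset [-0.065  0.763  0.008] turn [-0.002  0.001  0.006]
```

```bash
python3 -m pendant '{"offset":[[-0.065,0,0.01],[-0.065,0,0.01],[-0.065,0.2,0.01],[-0.065,0.4,0.01],[-0.065,0.6,0.01],[-0.065,0.76,0.01],[-0.065,0.76,0.01]],"turn":[[0,0,0],[0,0,0],[0,0,0],[0,0,0],[0,0,0],[0,0,0],[0,0,0]]}' ; python3 to.py .584 .229 .161 -92
```

```text
clock: 11.45
position: [0.5837, 0.2525, 0.1595]
ee_rot: [0.494, -0.508, 0.51, -0.489]
ft_force: [-0.9, -0.3, 0.8]
grip_width: 0.006
pos [0.5837 0.2525 0.1595] jaw -92.0 F [-0.9 -0.3  0.8] t 11.45 w 0.006
offset [ 0.118 -0.006  0.006] turn [0.003 0.    0.009]
```

```bash
python3 -m pendant '{"offset":[[0.03,0,0],[0.06,0,0],[0.09,0,0],[0.118,0,0.005],[0.118,0,0.005]],"turn":[[0,0,0],[0,0,0],[0,0,0],[0,0,0],[0,0,0]]}' ; python3 to.py .584 .205 .161 -92;python3 - <<'E'
from h import *
p,d=snap('scene'); u,v=proj('scene',[.57,.18,.16])[0].astype(int); print(u,v)
cv2.imwrite('pics/c8.png',cv2.resize(p[v-50:v+50,u-60:u+60],None,fx=6,fy=6,interpolation=2)[...,::-1])
E
```

```text
clock: 12.08
position: [0.5842, 0.2316, 0.1623]
ee_rot: [0.492, -0.508, 0.509, -0.491]
ft_force: [-0.2, 9.3, 5.9]
grip_width: -0.003
pos [0.5842 0.2316 0.1623] jaw -91.9 F [-0.2  9.3  5.9] t 12.075 w -0.003
offset [0.133 0.007 0.004] turn [-0.001  0.003  0.002]
318 165
```

View pics/c8.png

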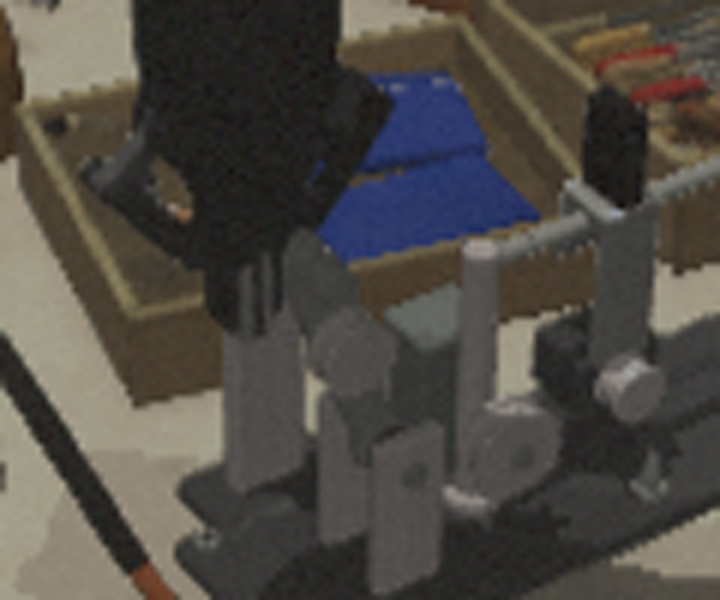

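The crop shows the shut fingers against the left side of the bar at (300,270). The force is +9 N in y, so they are in contact. I'll push on while watching the force.

```bash
python3 -m pendant '{"offset":[[0.04,0,0],[0.08,0,0],[0.13,0,0],[0.13,0,0]],"turn":[[0,0,0],[0,0,0],[0,0,0],[0,0,0]]}' ; python3 to.py .584 .175 .161 -92
```

```text
clock: 12.62
position: [0.5839, 0.2083, 0.1651]
ee_rot: [0.49, -0.507, 0.508, -0.494]
ft_force: [0.7, 8.5, 7.4]
grip_width: -0.003
pos [0.5839 0.2083 0.1651] jaw -91.8 F [0.7 8.5 7.4] t 12.625 w -0.003
offset [0.166 0.02  0.005] turn [-0.006  0.005 -0.004]
```

```bash
python3 -m pendant '{"offset":[[0.05,0.01,0],[0.1,0.02,0],[0.15,0.02,0],[0.18,0.02,0],[0.18,0.02,0]],"turn":[[0,0,0],[0,0,0],[0,0,0],[0,0,0],[0,0,0]]}' ; python3 to.py .584 .168 .163 -92
```

```text
clock: 13.25
position: [0.5834, 0.1756, 0.1637]
ee_rot: [0.488, -0.507, 0.507, -0.497]
ft_force: [0.7, 11.9, 5.7]
grip_width: -0.002
pos [0.5834 0.1756 0.1637] jaw -91.7 F [ 0.7 11.9  5.7] t 13.25 w -0.002
offset [0.038 0.003 0.004] turn [-0.011  0.007 -0.011]
```

```bash
python3 - <<'E'
from h import *
p,d=snap('scene'); u,v=proj('scene',[.57,.15,.16])[0].astype(int)
cv2.imwrite('pics/c9.png',cv2.resize(p[v-50:v+50,u-60:u+60],None,fx=6,fy=6,interpolation=2)[...,::-1])
for n in ('scene','top'):
    p,d=snap(n);C=cloud(n,d);m=(C[...,2]>.17)&(C[...,2]<.21)&(C[...,0]>.54)&(C[...,0]<.62)&(C[...,1]>.1)&(C[...,1]<.21)&(p.mean(-1)>65)
    q=C[m];print(n,len(q),np.percentile(q,[5,50,95],axis=0).round(3).tolist() if len(q) else '')
E
```

```text
scene 6 [[0.556, 0.152, 0.174], [0.572, 0.157, 0.185], [0.578, 0.176, 0.199]]
top 29 [[0.553, 0.148, 0.195], [0.558, 0.155, 0.199], [0.563, 0.161, 0.202]]
```

View pics/c9.png

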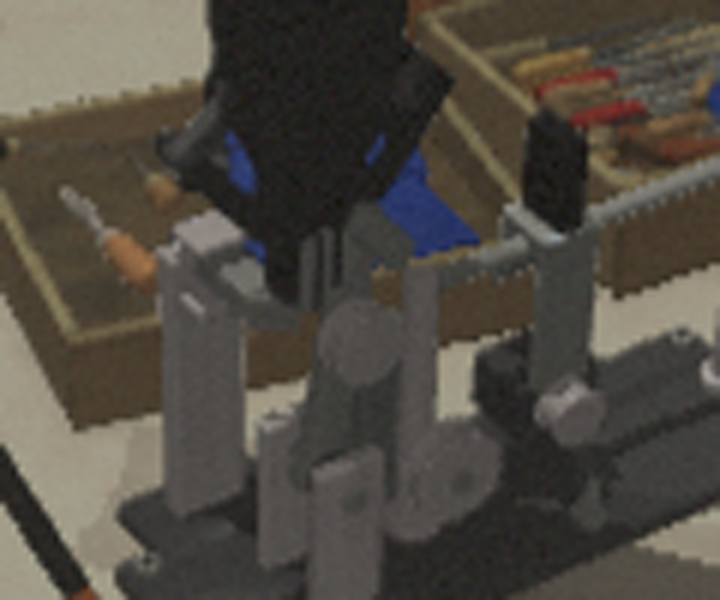

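```bash
python3 -m pendant '{"offset":[[0.02,0,0],[0.02,0,0],[0.02,0,0],[0.02,0,0],[0.02,0,0],[0.02,0,0]],"turn":[[0,0,0],[0,0,0],[0,0,0],[0,0,0],[0,0,0],[0,0,0]]}' ; python3 - <<'E'
from h import *
for n in ('scene','top'):
    p,d=snap(n);C=cloud(n,d);m=(C[...,2]>.17)&(C[...,2]<.21)&(C[...,0]>.54)&(C[...,0]<.57)&(C[...,1]>.1)&(C[...,1]<.21)&(p.mean(-1)>60)
    q=C[m];print(n,len(q),np.percentile(q,[5,50,95],axis=0).round(3).tolist() if len(q) else '')
    q=C[(C[...,2]>.165)&(C[...,2]<.205)&(abs(C[...,0]-.586)<.04)&(abs(C[...,1]-.046)<.03)]
    print('tab',len(q),q.mean(0).round(4),q.min(0).round(3),q.max(0).round(3))
print(manip.get_obs()['ft_force'],manip.get_obs()['position'])
E
```

```text
clock: 14.15
position: [0.5831, 0.1756, 0.165]
ee_rot: [-0.487, 0.507, -0.506, 0.5]
ft_force: [1.2, 10.8, -1.2]
grip_width: -0.001
scene 39 [[0.55, 0.144, 0.192], [0.558, 0.152, 0.199], [0.569, 0.177, 0.203]]
tab 146 [0.582  0.0462 0.1837] [0.567 0.036 0.165] [0.602 0.053 0.199]
top 44 [[0.552, 0.148, 0.194], [0.557, 0.155, 0.199], [0.563, 0.161, 0.202]]<stdin>:6: RuntimeWarning: Mean of empty slice.
  ret = um.true_divide(
Traceback (most recent call last):
ValueError: zero-size array to reduction operation minimum which has no identity
```

```bash
python3 -c "
from workcell import manip; print(manip.hand_in())"
```

```text
the job is handed in; nothing more can be done
None
```

I did the whole job and handed it in at about 14 s of the 58 s. The hand-in gives no verdict.

**Carrier:** I gripped the nearest of the three look-alikes, hooked it over the rail about 65 mm right of the pointer, slid it back and let it go. The last picture shows it hanging upright. Its centre measures y ≈ 0.045 m, within about 2 mm of my pointer estimate.

**Tensioner arm:** The shut fingers are still pushing the bar with a steady force of about 11 N. The bar sits about 74 mm left of the tensioner's origin, which puts the arm at roughly 0.53 rad. That is past the click and clear of the pawl, and short of the end stop.

**Disagreements and gaps:**
- The two cameras disagreed by about 5 mm in y. I settled that with the robot's own position and with readings taken within one picture.
- The pawl was too small to see, so I only infer that it is back in from the arm's angle.
- In the last check, the top view found no depth points on the carrier's tab, so the final carrier position comes from the scene camera alone.
- I did not measure the bystanders again at the end. The wrist force readings stayed near zero away from the intended contacts.

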